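# Show a sample tube to the inspection camera

### The arm

A 6-joint arm with a two-finger parallel gripper is mounted at the origin on a cart in front of the work surface, level with it; the furniture and walls round the work are solid. World frame = base frame: x ahead of the robot, y to its left, z up, the work surface at z = 0. Lengths are in m, angles in degrees, forces in N, time in s.
With the tool pointing down it reaches from about 0.3 to 0.875 m from the base axis. Payload 6.4 kg.
Tool frame: the origin (TCP) lies at the very end of the fingers, on their centre line; the grasp point (between the pads) lies 19 mm behind it; z points along the fingers, y is the direction in which the jaws open and shut (so a half turn about z gives the same grasp; the last joint's range is limited). The gripper opens to 85 mm and grips with 20 to 120 N. Pads are 22 mm wide; open, the fingers measure 114 mm over their backs; the gripper's body (76 mm by 85 mm) begins 54 mm behind the grasp point. The pads swing forward as they close: fully open they stand 13 mm farther back than shut.
Start: joints at [53.898, 10.359, 92.074, -0, 77.567, -11.82], TCP at [0.236, 0.524, 0.231] pointing down, gripper open.
Joint ranges: [-171.53, 171.53], [-51.25, 118.39], [17.06, 147.69], [-65.23, 245.23], [0, 150.52], [-178.68, 178.68]. Speed limits (degrees/s): [147.25, 147.25, 172.46, 180, 180, 180].

### API

Orientations are given as [roll, pitch, yaw] about the fixed x, y, z axes, in that order (R = Rz(yaw) Ry(pitch) Rx(roll)).
In Python, from plant import r gives the robot as it stands.
- The arm moves only by the shell command python3 -m handwheel 'ROWS' [FORCE]. ROWS is JSON, a list of rows, each a list of 7 numbers: the opening, from -1 (shut) to 1 (fully open), then the shift along the tool's x, y, z in mm, then the turn, a rotation vector about the tool's x, y, z in rad. In form: [[fingers, x, y, z, wx, wy, wz], ...]. A call has 1 to 5 rows; each row shifts and turns the commanded pose from where the row before left it, along the tool's axes as they then stand; what a row does not reach is not made up. A row lasts 1/10 s, in which the tool goes at most 50 mm and 8.59 degrees, less where a joint would pass 70% of its speed; a pose out of reach is approached as far as the arm can. A call with a gripper value outside its range is refused whole. The fingers move at their own pace and stop on an object; FORCE is the grip in N (left out, the last holds). Time passes only in rows, so rows that do not move let the fingers close. It gives the time, the measured TCP pose, the force and the opening at its end, in the units of the state.
- r.get_state(): the state, without advancing time (a new reading comes with each control period).
- r.get_image(name): name is "side" or "top" or "wrist"; returns the picture (384x512x3 uint8, blue, green, red); there is no depth.
- r.camera_info(name): a dict with "K" (3x3 intrinsics, pixels), "extrinsics" (4x4, takes a point from world to camera coordinates). Camera axes: x right, y down, z forward; pixel columns grow to the right and rows downward; lengths in m; the calibration is good to about 2 mm. A picture is of the moment at which its call begins: read the wrist's pose just before it. camera_info takes no time and is no camera call; for the wrist camera it gives the pose at the moment of the call.
- r.finish_job(): hands the job in, once; it reports no verdict.
The state is a dict: "time": time; "joints": joint angles; "qvel": joint speeds; "effort": joint torques, N m; "tcp_pos": TCP position; "tcp_rot": TCP orientation; "force": force on the tool from outside, world axes, zero at the start; "moment": the same for the moment, N m; "opening": finger opening in m.
Only numpy, scipy, OpenCV 4.12 (cv2) and the standard library are available. Lean on these libraries where they do the work, as an engineer would, in place of code of your own. Each camera call takes 0.05 s, during which the arm holds its last target. There are 200 camera calls.

### The job

Take the capped sample tube out of the small white three-place rack and show it to the inspection camera: hold it in the air, cap up, with its middle 12 cm straight in front of the lens, and lean it (cap away from the camera) so that it stands square to the line in which the tipped camera head looks. Finish while still gripping it there, held still. Leave the two open test tubes standing in the rack, and do not knock the camera out of place.

Things in the scene. Friction and masses are not known exactly. Their poses are not given: they have to be found in the camera images.
- rack: White plastic tube rack that does not shift, 56 x 150 mm and 48 mm high, low on the worktop. Origin: centre of its underside. Three square holes (16.5 mm wide) in one row along its y axis, at y = -42, 0 and +42 mm; the tubes stand on its foot plate, 6 mm above the origin. Plates with the holes at 20-24 and 44-48 mm.
- sample_tube: The capped sample tube, loose, about 11 g, upright in any one of the rack's three holes (may lean a few degrees in it). Origin: centre of its bottom; z along the tube to the cap. Round: tube 13 mm wide from 0 to 66 mm, cap 16.6 mm wide from 66 to 84 mm (its top); the cap is fixed on. The cap is rigid and stands 24 to 42 mm above the top of the rack; grip the cap from above with the fingers closing across the row (along the rack's x), where there is free room.
- tube_middle (a point): The middle of the sample tube: on its axis, 42 mm above its bottom. Axes as the tube's.
- test_tube_a: Open glass test tube without cap, 15 mm wide, 98 mm high, loose in another hole of the rack. Origin: centre of its bottom, z up. To be left standing.
- test_tube_b: Open glass test tube without cap, 15 mm wide, 100 mm high, loose in the remaining hole of the rack. Origin: centre of its bottom, z up. To be left standing.
- camera_stand: Stand of the inspection camera, fixed to the worktop: round dark foot 110 mm wide, steel post, fork at the top. Origin: centre of the foot's underside, z up; the camera looks towards its -x side (towards the robot, more or less). The grey head (70 mm long, 60 wide, 52 high, its lens front 51 mm from the hinge; about 300 mm above the worktop at its top, so pass in front of it, not over it) hangs in the fork on a hinge 270 mm above the origin.
- camera_head (a joint): How far the camera head is tipped downward, rad: 0 looks level, 0.5 looks 0.5 rad below level. A stiff friction hinge along the stand's y axis; it stays as set and must not be changed.
- lens (a point): Centre of the lens's front glass, 51 mm before the hinge axis. Axes of the tipped head: -x is the direction in which the camera looks, y sideways and level, z upward square to the line of sight.
- focus (a point): The camera's focus, an empty point in the air 120 mm straight in front of the lens (171 mm from the hinge), where the middle of the sample tube is to be. Axes as the lens's: the tube's axis is to lie along this z, which leans away from the camera by the angle of the head.
Things that resemble listed ones, but are neither listed nor needed, are in the scene too. Leave any green look-alike of the sample_tube alone.

How it is judged (in metres and radians):
On the way:
1. the sample tube is lifted clear out of the rack in the fingers (z of sample_tube in the frame of rack above 0.055 m and contact force between sample_tube and the fingers above 0.5 N and contact force between sample_tube and rack below 0.05 N), for 0.1 s.
At the end, for the whole second after the job is handed in: Only the fingers carry the sample tube: still (under 30 mm/s, 0.3 rad/s), over 90 mm up, cap up, its middle within 18 mm of the focus, its axis within 0.2 rad of the focus z. Lens within 12 mm of its first place; test tubes moved under 30 mm and tilted under 0.4 rad (distance between tube_middle and focus below 0.018 m and angle between the z axis of sample_tube and the z axis of focus, either way round below 0.2 rad and angle between sample_tube's own z axis and vertical below 1.2 rad and height (world z) of sample_tube above 0.09 m and contact force between sample_tube and the fingers above 0.5 N and contact force between sample_tube and rack below 0.05 N and contact force between sample_tube and camera_stand below 0.05 N and linear speed of sample_tube below 0.03 m/s and angular speed of sample_tube below 0.3 rad/s and distance of lens from where it was at the start of the episode below 0.012 m and distance of each of test_tube_a, test_tube_b from where it was at the start of the episode below 0.03 m and angle between each of test_tube_a, test_tube_b's own z axis and vertical below 0.4 rad); the arm keeps its last pose, push and grip.
It fails at once if the camera is knocked out of place (lens shifted more than 12 mm) (distance of lens from where it was at the start of the episode above 0.012 m).
It fails at once if a test tube is pulled out or tipped (distance of any of test_tube_a, test_tube_b from where it was at the start of the episode above 0.03 m or angle between any of test_tube_a, test_tube_b's own z axis and vertical above 0.4 rad).
It also fails if it takes over 34 s, if anything falls off the work surface, if the arm or the gripper's body presses on something with over 40 N, if the wrist force passes 120 N, or if a joint passes its speed limit or range.

## Working session

There is one attempt and no reset: what is moved stays moved. The work goes in short steps, Python scripts to look and compute and a shell command to move; the robot and the scene stay as the last step left them, time stands still between calls to the robot, and variables do not carry over. Pictures are saved under pics/ and viewed, about 8 in all and at most 12, crops included, and the job is handed in when it is done.

```bash
mkdir -p pics; ls; python3 - <<'E'
from plant import r
import cv2,numpy as np
for n in ("side","top","wrist"):
    im=r.get_image(n); cv2.imwrite(f"pics/{n}0.png",im)
    c=r.camera_info(n); E=np.array(c["extrinsics"]); print(n,np.array(c["K"]).round(1).tolist(),(-E[:3,:3].T@E[:3,3]).round(3),E[:3,:3].round(3).tolist())
print(r.get_state())
E
```

```text
pics
side [[445.5, 0.0, 252.6], [0.0, 445.5, 182.5], [0.0, 0.0, 1.0]] [ 0.082 -0.817  0.529] [[0.847, -0.531, 0.018], [-0.18, -0.32, -0.93], [0.5, 0.785, -0.367]]
top [[476.8, 0.0, 251.1], [0.0, 476.8, 189.3], [0.0, 0.0, 1.0]] [ 0.338 -0.048  1.325] [[0.015, -1.0, -0.017], [-0.982, -0.011, -0.187], [0.186, 0.019, -0.982]]
wrist [[290.8, 0.0, 258.3], [0.0, 290.8, 192.4], [0.0, 0.0, 1.0]] [0.169 0.555 0.373] [[0.41, 0.912, -0.002], [0.874, -0.393, 0.287], [0.261, -0.12, -0.958]]
{'time': 0.15, 'joints': array([ 5.38985044e+01,  1.03914689e+01,  9.21177823e+01,  2.66805353e-03,
        7.75668627e+01, -1.18183291e+01]), 'qvel': array([ 0.02560478, -0.14570709, -0.22163145,  0.04636757,  0.03560667,
        0.10839721]), 'effort': array([ 1.22892168e-03, -4.45267367e+01, -3.51691175e+01, -2.70207811e-04,
        5.93225181e-03,  6.69045380e-05]), 'tcp_pos': array([0.23617472, 0.52380942, 0.23060347]), 'tcp_rot': array([-1.79926033e+02, -1.81383205e-02,  1.55716246e+02]), 'force': array([ 0.24112838, -0.43696602, -0.50968501]), 'moment': array([ 0.01757204,  0.05134696, -0.03786704]), 'opening': 0.08515676479464145}
```

View pics/side0.png

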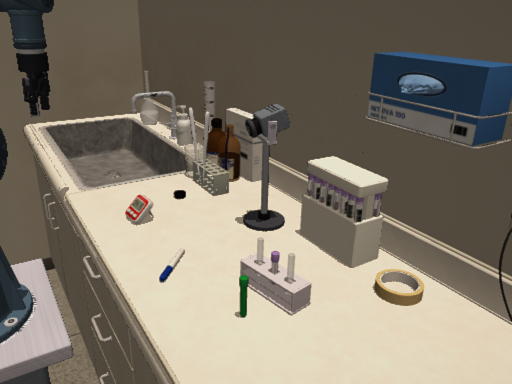

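View pics/top0.png

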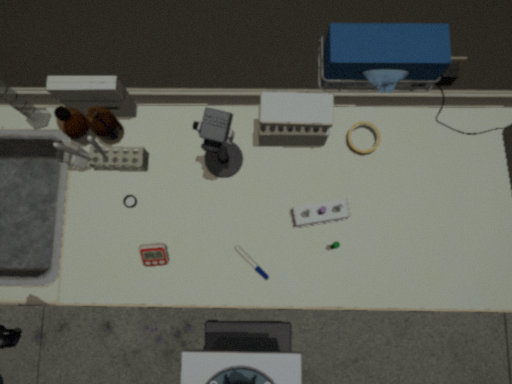

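The side view shows the rack with the purple-capped sample tube in its middle hole at (275,257). The camera stand's foot is at (264,219), its head at (268,122), and the green decoy stands at (243,295). In the top view the foot is at (224,159), the head at (215,128) and the rack at (321,212). Next I'll enlarge both.

```bash
python3 - <<'E'
import cv2,numpy as np
s=cv2.imread("pics/side0.png");t=cv2.imread("pics/top0.png")
f=lambda a,k:cv2.resize(a,None,fx=k,fy=k,interpolation=cv2.INTER_CUBIC)
A=f(s[90:240,230:310],4)   # 320x600
B=f(s[230:310,230:320],4)  # 360x320
C=f(t[95:185,185:250],4)*1.0 # 260x360
D=f(t[195:255,285:355],4)
C=np.clip(C*1.7,0,255).astype(np.uint8)
D=D
W=np.zeros((600,800,3),np.uint8)
W[:600,:320]=A; W[:240,320:600]=D; W[240:600,320:580]=C
W[280:600,580:800]=B[:,:220]
cv2.imwrite("pics/crop1.png",W)
E
```

```text
(no output)
```

View pics/crop1.png

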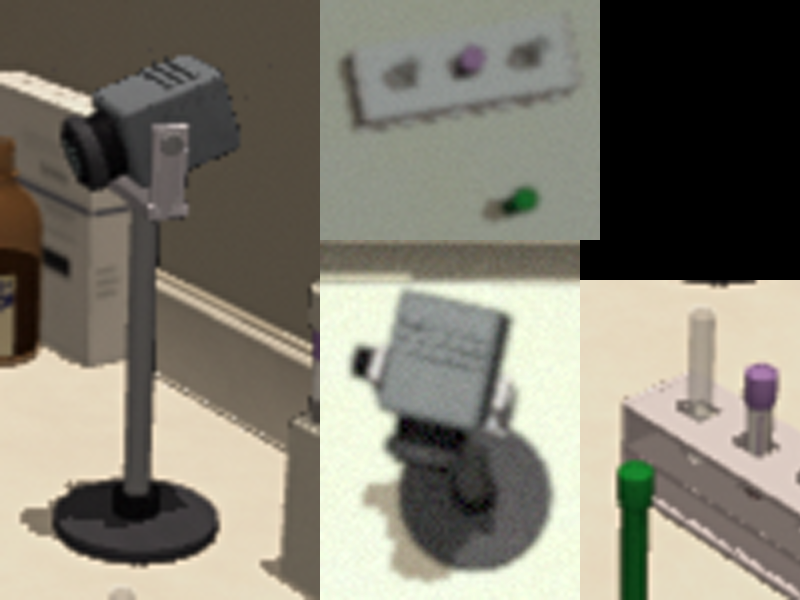

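The head looks toward -x (down in the top view), turned slightly to +y. The hinge cheeks are at about top px (195,125) and (231,136). The foot centre is at top (223.8,160) and side (263.8,220), and the lens rim at side (249,127). The purple cap is at top (322,210) and side (275,257).

```bash
cat > h.py <<'E'
from plant import r
import numpy as np,cv2
def ray(n,uv,info=None):
    c=info or r.camera_info(n);E=np.array(c["extrinsics"]);R=E[:3,:3];K=np.array(c["K"])
    d=R.T@np.linalg.solve(K,[uv[0],uv[1],1.]);return -R.T@E[:3,3],d/np.linalg.norm(d)
def plane(n,uv,z,info=None):
    o,d=ray(n,uv,info);return o+d*(z-o[2])/d[2]
def tri(*rays):
    A=sum(np.eye(3)-np.outer(d,d) for o,d in rays);b=sum((np.eye(3)-np.outer(d,d))@o for o,d in rays)
    p=np.linalg.solve(A,b);return p,[float(np.linalg.norm(np.cross(p-o,d))) for o,d in rays]
def proj(n,P,info=None):
    c=info or r.camera_info(n);E=np.array(c["extrinsics"]);q=np.array(c["K"])@(E[:3,:3]@np.asarray(P)+E[:3,3]);return q[:2]/q[2]
E
python3 - <<'E'
from h import *
np.set_printoptions(precision=4,suppress=True)
print("foot",plane("top",(223.75,160),.012),plane("side",(263.75,219.5),.012))
s=cv2.imread("pics/side0.png");t=cv2.imread("pics/top0.png")
def purple(im,roi):
    x0,x1,y0,y1=roi;h=cv2.cvtColor(im,cv2.COLOR_BGR2HSV)[y0:y1,x0:x1]
    m=cv2.inRange(h,(125,60,40),(160,255,255));v,u=np.nonzero(m);return (u.mean()+x0,v.mean()+y0,len(u),u.min()+x0,u.max()+x0,v.min()+y0,v.max()+y0)
ps=purple(s,(262,290,245,280));pt=purple(t,(310,335,200,222));print(ps,pt)
print("cap",tri(ray("side",ps[:2]),ray("top",pt[:2])))
a=plane("top",(195.5,125),.27);b=plane("top",(230.75,136.25),.27);print("hinge ends",a,b,np.degrees(np.arctan2(*(a-b)[1::-1])), (a+b)/2)
# rack long upper front/back edges in top
for uv in [(341/4+203.8,0)]: pass
x=lambda u,v:((u-320)/4+285,v/4+195)
for c in [(348,50),(362,125),(578,88),(566,15)]: print("rack",plane("top",x(*c),.048))
print("lens dir",plane("top",(285-0,0),0)[:0])
E
```

```text
foot [0.6709 0.0568 0.012 ] [0.6708 0.0494 0.012 ]
(np.float64(274.85074626865674), np.float64(256.17910447761193), 67, np.int64(272), np.int64(278), np.int64(251), np.int64(261)) (np.float64(322.0), np.float64(209.8), 10, np.int64(321), np.int64(323), np.int64(208), np.int64(211))
cap (array([ 0.5218, -0.2109,  0.0815]), [0.0005841346590510111, 0.0005841346590509678])
hinge ends [0.6883 0.1039 0.27  ] [0.662  0.0215 0.27  ] 72.27986617912993 [0.6752 0.0627 0.27  ]
rack [ 0.5315 -0.1342  0.048 ]
rack [ 0.4808 -0.1435  0.048 ]
rack [ 0.5076 -0.2885  0.048 ]
rack [ 0.5572 -0.2816  0.048 ]
lens dir []
```

Cap centre comes out at (0.522, -0.211, 0.0815), against an expected height of 0.081. The rack's yaw is about +10°, and the stand is at about (0.671, 0.053) with yaw about -18°. I'll get a closer wrist view of the head on the way.

```bash
z='[1,0,0,0,0,0,0.139]'; python3 -m handwheel '[[1,0,0,0,0,0,0.139],[1,0,0,0,0,0,0.139],[1,0,0,0,0,0,0.139],[1,0,0,0,0,0,0.139],[1,0,0,0,0,0,0.139]]'
python3 -m handwheel '[[1,0,0,0,0,0,0.139],[1,0,0,0,0,0,0.139],[1,-40,17,-10,0,0,0],[1,-40,17,-10,0,0,0],[1,-40,17,-10,0,0,0]]'
python3 -m handwheel '[[1,-40,17,-10,0,0,0],[1,-40,17,-10,0,0,0],[1,-40,17,-10,0,0,0],[1,-40,17,-10,0,0,0],[1,-40,17,-10,0,0,0]]'
python3 -m handwheel '[[1,-36,17,-10,0,0,0],[1,0,0,0,-0.13,0,0],[1,0,0,0,-0.13,0,0],[1,0,0,0,-0.13,0,0],[1,0,0,0,-0.13,0,0]]'
python3 -m handwheel '[[1,0,0,0,0,0,0],[1,0,0,0,0,0,0]]'
python3 - <<'E'
from h import *
import pickle
i=r.camera_info("wrist");im=r.get_image("wrist");cv2.imwrite("pics/w1.png",im);pickle.dump(i,open("w1.pkl","wb"));print(r.get_state()["time"])
E
```

```text
time: 0.65
tcp_pos: [0.2363, 0.5239, 0.2309]
tcp_rot: [-180.0, 0.0, 115.6]
force: [-1.0, 0.1, -0.2]
opening: 0.0852
time: 1.15
tcp_pos: [0.3076, 0.4135, 0.2611]
tcp_rot: [-180.0, 0.0, 100.0]
force: [0.9, -0.5, -0.4]
opening: 0.0853
time: 1.65
tcp_pos: [0.4263, 0.2309, 0.3116]
tcp_rot: [180.0, -0.0, 100.0]
force: [1.6, -0.0, -0.2]
opening: 0.0855
time: 2.15
tcp_pos: [0.449, 0.1998, 0.3217]
tcp_rot: [149.9, -0.0, 99.9]
force: [-0.7, 1.0, -0.4]
opening: 0.0853
time: 2.35
tcp_pos: [0.4485, 0.2, 0.3217]
tcp_rot: [150.3, 0.0, 100.0]
force: [1.2, 0.4, 0.9]
opening: 0.0851
2.4
```

View pics/w1.png

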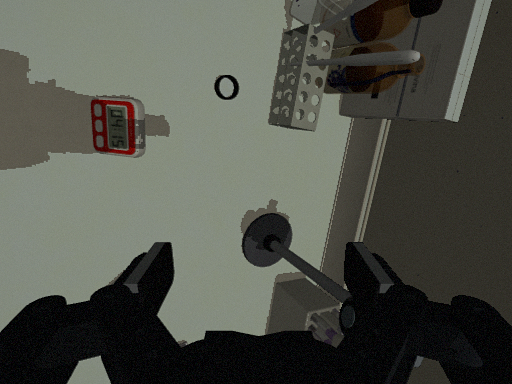

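A finger covers the head; only the foot (267,240) and the lens rim (348,316) show. I'll shift 170 mm toward -y.

```bash
python3 -m handwheel '[[1,-43,-8,0,0,0,0],[1,-43,-8,0,0,0,0],[1,-43,-8,0,0,0,0],[1,-43,-8,0,0,0,0],[1,0,0,0,0,0,0]]'
python3 -m handwheel '[[1,0,0,0,0,0,0],[1,0,0,0,0,0,0]]'
python3 - <<'E'
from h import *
import pickle
i=r.camera_info("wrist");im=r.get_image("wrist");cv2.imwrite("pics/w2.png",im);pickle.dump(i,open("w2.pkl","wb"));print(r.get_state()["time"])
cv2.imwrite("pics/w2c.png",cv2.resize(im[20:300,192:512],None,fx=2,fy=2,interpolation=cv2.INTER_CUBIC))
E
```

```text
time: 2.9
tcp_pos: [0.4527, 0.0181, 0.3065]
tcp_rot: [150.3, 0.1, 99.3]
force: [0.4, 0.0, 0.7]
opening: 0.0856
time: 3.1
tcp_pos: [0.4518, 0.0264, 0.3061]
tcp_rot: [150.2, -0.0, 100.0]
force: [-0.3, 0.0, 1.1]
opening: 0.0856
3.15
```

View pics/w2c.png

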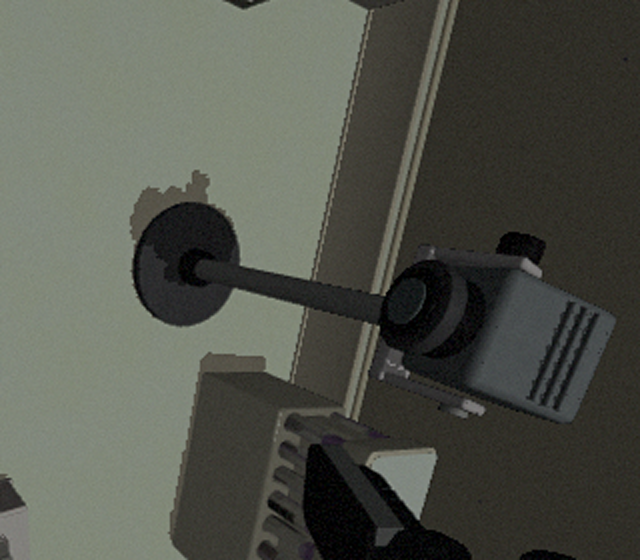

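The head is fully visible. Lens glass is at crop (406,302), foot centre at (187,263), and hinge ends at (521,247) and (463,408). The top-face corners are (513,277), (615,318), (572,422) and (468,393).

```bash
python3 - <<'E'
from h import *
import pickle
np.set_printoptions(precision=4,suppress=True)
i=pickle.load(open("w2.pkl","rb"));W=lambda u,v:(u/2+192-.25,v/2+20-.25)
S=lambda u,v:(u/4+230-.4,v/4+90-.4);T=lambda u,v:((u-320)/4+185-.4,(v-240)/4+95-.4)
print("foot",plane("w",W(187,263),.012,i))
L,e=tri(ray("w",W(406,302),i),ray("side",S(80,151)));print("lens",L,e)
for o in ([.671,.053],[.672,.057],):
    H=np.array([*o,.27]);d=L-H;print("hinge->lens",d,np.linalg.norm(d),"yaw",np.degrees(np.arctan2(-d[1],-d[0])),"tilt",np.arctan2(-d[2],np.hypot(*d[:2])))
a=plane("w",W(521,247),.27,i);b=plane("w",W(463,408),.27,i);print("hinge ends w",a,b,"yaw",np.degrees(np.arctan2(*(a-b)[1::-1]))-90)
a,b,=[tri(ray("w",W(*p),i),ray("top",T(*q))) for p,q in (((521,247),(360,360)),((463,408),(503,405)))];print(a,b)
C=[tri(ray("w",W(*p),i),ray("top",T(*q))) for p,q in (((513,277),(382,393)),((615,318),(402,290)),((572,422),(510,318)),((468,393),(487,428)))]
for c in C:print("corner",c)
C=[c[0] for c in C];print("lengths",[np.linalg.norm(C[k]-C[k-1]).round(4) for k in range(4)])
for a,b in((0,1),(3,2)):
    d=C[b]-C[a];print("long edge yaw,tilt",np.degrees(np.arctan2(d[1],d[0])),np.arctan2(d[2],np.hypot(*d[:2])))
d=(C[0]+C[1]-C[2]-C[3]);print("wide yaw",np.degrees(np.arctan2(d[1],d[0]))-90)
# rectangle PnP, 70x60
ob=np.float32([[0,30,0],[70,30,0],[70,-30,0],[0,-30,0]])/1000
ok,rv,tv,err=cv2.solvePnPGeneric(ob,np.array([W(*p) for p in((513,277),(615,318),(572,422),(468,393))]),np.array(i["K"]),None,flags=cv2.SOLVEPNP_IPPE)
for a in rv:
    R=np.array(i["extrinsics"])[:3,:3].T@cv2.Rodrigues(a)[0];x=R[:,0];print("pnp x,z",x,R[:,2],err.ravel())
E
```

```text
foot [0.6715 0.0622 0.012 ]
lens [0.6338 0.0704 0.2557] [0.00316763625355355, 0.0031676362535537216]
hinge->lens [-0.0372  0.0174 -0.0143] 0.04351186121989586 yaw -25.085567663202657 tilt 0.3349607458200481
hinge->lens [-0.0382  0.0134 -0.0143] 0.04295738509539712 yaw -19.35198535998921 tilt 0.33945711457078465
hinge ends w [0.6886 0.1061 0.27  ] [0.6768 0.0203 0.27  ] yaw -7.868644885476101
(array([0.6894, 0.1061, 0.2696]), [3.8344779899009886e-05, 3.834477989907756e-05]) (array([0.6608, 0.0228, 0.278 ]), [0.0009037391892767502, 0.000903739189276754])
corner (array([0.6658, 0.0907, 0.2817]), [0.00024021713049781924, 0.00024021713049781523])
corner (array([0.7184, 0.0786, 0.3068]), [0.0001522711159998421, 0.00015227111599980673])
corner (array([0.7034, 0.0215, 0.3075]), [0.0044170211941934245, 0.004417021194193358])
corner (array([0.645 , 0.0324, 0.2862]), [0.002293819344167636, 0.0022938193441676665])
lengths [np.float64(0.0621), np.float64(0.0596), np.float64(0.0591), np.float64(0.063)]
long edge yaw,tilt -12.973130917486921 0.43482368206693245
long edge yaw,tilt -10.54259044929948 0.344476050866905
wide yaw -17.217198466126007
pnp x,z [ 0.9323 -0.1596  0.3245] [-0.3215  0.0451  0.9458] [0.464  3.5601]
pnp x,z [-0.4299 -0.0304  0.9024] [-0.9014  0.0709 -0.427 ] [0.464  3.5601]
```

```bash
cat > fit.py <<'E'
from h import *
import pickle
from scipy.optimize import least_squares
i=pickle.load(open("w2.pkl","rb"));W=lambda u,v:(u/2+192-.25,v/2+20-.25)
S=lambda u,v:(u/4+230-.4,v/4+90-.4);T=lambda u,v:((u-320)/4+185-.4,(v-240)/4+95-.4)
wc=[(513,277),(615,318),(572,422),(468,393)];tc=[(382,393),(402,290),(510,318),(487,428)]
obs=[("f","w",W(187,263),.7),("f","top",T(475,500),1),("f","side",S(135,520),1),("l","w",W(406,302),.7),("l","side",S(80,151),1)]
obs+=[(k,"w",W(*wc[k]),.7) for k in range(4)]+[(k,"top",T(*tc[k]),1) for k in range(4)]+[("k","w",W(521,247),.5),("k","top",T(360,360),.7)]
def res(p):
    ox,oy,ps,t,xf,zt,ky=p
    Rz=cv2.Rodrigues(np.array([0,0,ps]))[0];R=Rz@cv2.Rodrigues(np.array([0,t*-1.,0]))[0];R=R
    H=np.array([ox,oy,.27]);loc={"l":[-.051,0,0],"k":[0,ky,0]}
    for k,(a,b) in enumerate([(0,1),(1,1),(1,-1),(0,-1)]): loc[k]=[xf+.07*a,.03*b,zt]
    o=[]
    for n,c,uv,w in obs:
        P=np.array([ox,oy,.012]) if n=="f" else H+R@np.array(loc[n])
        o+=list((proj(c,P,i if c=="w" else None)-uv)*w)
    return np.array(o+[(zt-.026)/.001])
if __name__=="__main__":
    np.set_printoptions(precision=2,suppress=True)
    s=least_squares(res,[.67,.057,-.25,.38,-.03,.026,.05],loss="soft_l1");print(s.x.round(4));q=res(s.x)
    for k,o in enumerate(obs):print(o[0],o[1],q[2*k:2*k+2])
    ox,oy,ps,t=s.x[:4];d=np.array([-np.cos(t)*np.cos(ps),-np.cos(t)*np.sin(ps),-np.sin(t)]);H=np.array([ox,oy,.27])
    C=np.linalg.inv(s.jac.T@s.jac);print("sd",np.sqrt(np.diag(C))[:4]);print("yaw",np.degrees(ps),"lens",H+.051*d,"focus",(H+.171*d).round(4))
E
python3 fit.py
```

```text
[ 0.68  0.06 -0.21  0.26 -0.02  0.03  0.05]
f w [1.07 1.95]
f top [ 0.13 -1.28]
f side [ 0.27 -1.73]
l w [-0.04  2.17]
l side [-2.34  1.23]
0 w [ 1.46 -1.83]
1 w [0.45 0.13]
2 w [-1.25  3.28]
3 w [-0.25  0.66]
0 top [-1.39  3.85]
1 top [-0.04 -0.93]
2 top [-1.17 -2.35]
3 top [-1.93  0.74]
k w [-0.55 -0.22]
k top [-0.11  0.85]
sd [0.   0.   0.02 0.02]
yaw -12.20199237146239 lens [0.63 0.07 0.26] focus [0.51 0.09 0.23]
```

```bash
sed -i 's/ox,oy,ps,t,xf,zt,ky=p/ox,oy,ps,t,xf,zt,ky,Ln,wd=p/; s/xf+.07\*a,.03\*b,zt/xf+Ln*a,wd*b,zt/; s/,.026,.05\],/,.026,.05,.07,.03],/; s/suppress=True)/suppress=True)/; s/print(s.x.round(4))/print(s.x.round(4).tolist())/' fit.py
sed -i 's/(zt-.026)\/.001\]/(zt-.026)\/.003,(wd-.03)\/.001]/; s/(H+.171\*d).round(4))/(1000*(H+.171*d)).round(1))/' fit.py; python3 fit.py
python3 - <<'E'
import cv2,numpy as np
s=cv2.imread("pics/side0.png")[100:150,238:298];t=cv2.imread("pics/top0.png")[100:180,188:246]
w=cv2.imread("pics/w2.png")[125:240,365:512]
f=lambda a,k,g:np.clip(cv2.resize(a,None,fx=k,fy=k,interpolation=cv2.INTER_CUBIC)*g,0,255).astype(np.uint8)
W=np.zeros((600,800,3),np.uint8)
a=f(s,6,1.3);W[:300,:360]=a
a=f(t,7,1.6);W[:560,380:786]=a
a=f(w,2.4,1.6);W[310:310+a.shape[0],:a.shape[1]]=a
cv2.imwrite("pics/crop2.png",W)
E
```

```text
[0.6763, 0.0579, -0.228, 0.3284, -0.0176, 0.0232, 0.0496, 0.0639, 0.0294]
f w [1.25 1.89]
f top [ 0.06 -1.46]
f side [ 0.39 -1.8 ]
l w [-1.22  1.3 ]
l side [-1.93  2.37]
0 w [ 1.44 -1.  ]
1 w [-0.11  0.32]
2 w [-1.8  2.8]
3 w [ 0.03 -0.17]
0 top [-0.78  2.08]
1 top [0.07 0.02]
2 top [-1.65 -1.15]
3 top [-1.98 -0.79]
k w [-0.25 -0.12]
k top [-0.08  0.5 ]
sd [0.   0.   0.02 0.05]
yaw -13.062779460000728 lens [0.63 0.07 0.25] focus [518.7  94.4 214.8]
```

View pics/crop2.png

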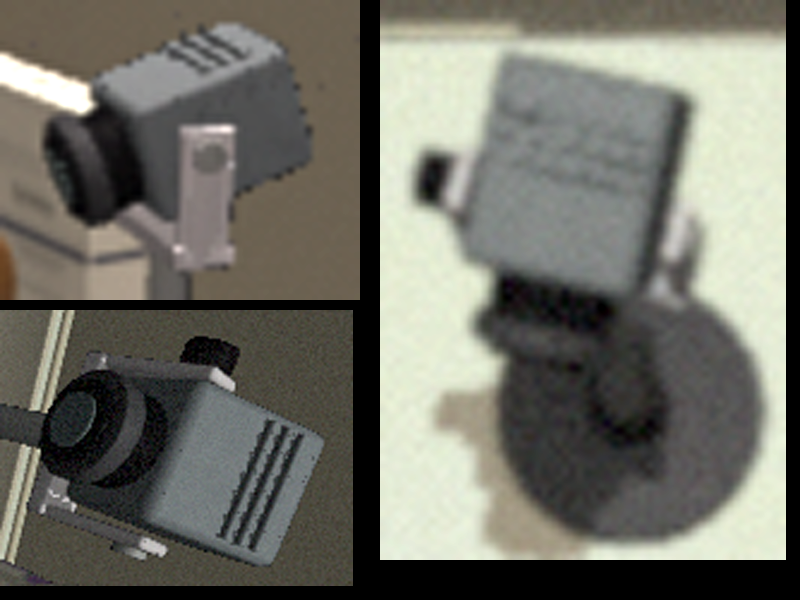

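The crop shows cleaner head edges. The hinge ends in the top view are at panel (435,180) and (680,245), and the long head edges are clear in the side and wrist panels. I'll work out yaw from the level edges and tilt from the long edges.

```bash
python3 - <<'E'
from h import *
import pickle
np.set_printoptions(precision=4,suppress=True)
i=pickle.load(open("w2.pkl","rb"))
S=lambda u,v:(u/6+238-.4,v/6+100-.4);T=lambda u,v:((u-380)/7+188-.4,v/7+100-.4);W=lambda u,v:(u/2.4+365-.3,(v-310)/2.4+125-.3)
for n,a,b,z in(("hinge",(435,180),(680,245),.27),("back",(508,52),(690,97),.305),("front",(465,250),(635,295),.283)):
    a,b=plane("top",T(*a),z),plane("top",T(*b),z);d=a-b;print(n,a,b,np.degrees(np.arctan2(d[1],d[0]))-90)
a,b=plane("w",W(208,385),.283,i),plane("w",W(150,517),.283,i);d=a-b;print("w front",a,b,np.degrees(np.arctan2(d[1],d[0]))-90)
a,b=plane("w",W(323,440),.305,i),plane("w",W(270,563),.305,i);d=a-b;print("w back",a,b,np.degrees(np.arctan2(d[1],d[0]))-90)
for yaw in(-12,-14.5,-17):
    p=np.radians(yaw);h=np.array([np.cos(p),np.sin(p),0]);z=np.array([0,0,1.])
    for n,F,e in(("side",S,((135,117),(282,57))),("side",S,((175,215),(310,158))),("side",S,((97,85),(235,22))),("w",W,((208,385),(323,440))),("w",W,((150,517),(270,563)))):
        q=[ray(n,F(*x),i if n=="w" else None)[1] for x in e];N=np.cross(*q);t=np.arctan2(-N@h,N@z);t=(t+np.pi/2)%np.pi-np.pi/2;print(yaw,n,round(t,3),end="; ")
    print()
# foot
print("foot",plane("top",T(632,413),.012),plane("side",(263.75,219.5),.012),plane("w",(285.2,151.2),.012,i))
print("knob",plane("side",S(210,155),.27))
print("lens tri",tri(ray("side",S(68,168)),ray("w",W(72,418),i)))
for o in([.672,.055],[.674,.058]):
  for t in(.3,.4,.5):
    p=np.radians(-14.5);L=np.array([*o,.27])+.051*np.array([-np.cos(t)*np.cos(p),-np.cos(t)*np.sin(p),-np.sin(t)])
    u,w=proj("side",L),proj("w",L,i);print(o,t,(u-[238,100])*6,(w-[365,125])*2.4+[0,310])
E
```

```text
hinge [0.6876 0.104  0.27  ] [0.666  0.0223 0.27  ] -14.819833120781439
back [0.7193 0.0769 0.305 ] [0.7046 0.0179 0.305 ] -13.98756679655311
front [0.6596 0.0914 0.283 ] [0.6449 0.0356 0.283 ] -14.716809256848236
w front [0.6674 0.0931 0.283 ] [0.6524 0.0386 0.283 ] -15.436620661015667
w back [0.7237 0.0785 0.305 ] [0.7113 0.0249 0.305 ] -13.104593062884845
-12 side 0.316; -12 side 0.32; -12 side 0.361; -12 w 0.238; -12 w 0.093; 
-14.5 side 0.33; -14.5 side 0.337; -14.5 side 0.375; -14.5 w 0.364; -14.5 w 0.635; 
-17 side 0.344; -17 side 0.352; -17 side 0.388; -17 w 0.479; -17 w 0.943; 
foot [0.675  0.0573 0.012 ] [0.6708 0.0494 0.012 ] [0.6714 0.0622 0.012 ]
knob [0.6688 0.0216 0.27  ]
lens tri (array([0.6329, 0.0715, 0.2554]), [0.0026696580678582716, 0.002669658067858333])
[0.672, 0.055] 0.3 [ 50.4969 177.2294] [ 62.4433 428.0347]
[0.672, 0.055] 0.4 [ 54.5257 188.6376] [ 54.5229 427.0286]
[0.672, 0.055] 0.5 [ 59.6657 199.4429] [ 47.8945 426.4912]
[0.674, 0.058] 0.3 [ 50.8684 174.9212] [ 67.2981 421.0601]
[0.674, 0.058] 0.4 [ 54.8837 186.2985] [ 59.3063 420.1755]
[0.674, 0.058] 0.5 [ 60.007  197.0751] [ 52.6054 419.757 ]
```

Yaw is about -14.5° and tilt about 0.34 rad. The hinge is near (0.674, 0.059, 0.27), which puts the focus at about (0.518, 0.098, 0.213). Next I'll untilt and go above the cap.

```bash
python3 -m handwheel '[[1,0,0,0,0.13,0,0],[1,0,0,0,0.13,0,0],[1,0,0,0,0.13,0,0],[1,0,0,0,0.13,0,0],[1,-41,5,17,0,0,0]]'
python3 -m handwheel '[[1,-41,5,17,0,0,0],[1,-41,5,17,0,0,0],[1,-41,5,17,0,0,0],[1,-41,5,17,0,0,0],[1,-41,5,17,0,0,0]]'
python3 -m handwheel '[[1,0,0,0,0,0,0],[1,0,0,0,0,0,0]]'
python3 - <<'E'
from h import *
import pickle
np.set_printoptions(precision=4,suppress=True)
i=r.camera_info("wrist");im=r.get_image("wrist");cv2.imwrite("pics/w3.png",im);pickle.dump(i,open("w3.pkl","wb"));print(r.get_state()["time"])
h=cv2.cvtColor(im,cv2.COLOR_BGR2HSV);m=cv2.inRange(h,(125,60,40),(160,255,255))
n,l,st,c=cv2.connectedComponentsWithStats(m)
for k in range(1,n):
    if st[k,4]>40: print(st[k],c[k],plane("w",c[k],.085,i))
E
```

```text
time: 3.65
tcp_pos: [0.4662, -0.0076, 0.2904]
tcp_rot: [180.0, -0.0, 100.7]
force: [1.6, -1.0, -1.1]
opening: 0.0858
time: 4.15
tcp_pos: [0.5253, -0.21, 0.2026]
tcp_rot: [-180.0, 0.0, 100.3]
force: [0.7, -0.8, 0.5]
opening: 0.0854
time: 4.35
tcp_pos: [0.5242, -0.2094, 0.2023]
tcp_rot: [-179.9, -0.1, 100.1]
force: [0.4, 0.2, -0.6]
opening: 0.0856
4.4
[248 183  17  16 199] [256.5025 190.4422] [ 0.5227 -0.2117  0.085 ]
```

View pics/w3.png

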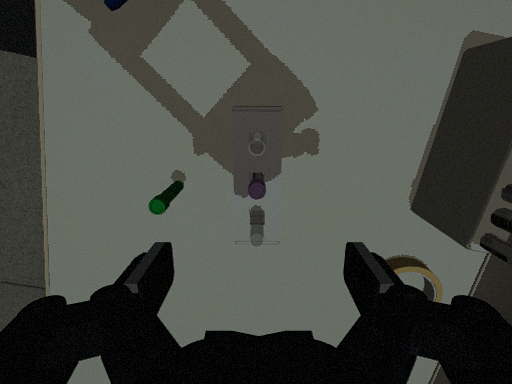

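The wrist view shows the cap at (256,190), which gives (0.5227, -0.2117). The rack's row is vertical in the image, so the jaws lie across it as wanted. The decoy at (160,205) is about 85 mm aside, so I'll go down with the fingers part-closed.

```bash
python3 -m handwheel '[[0.3,-2,-2,20,0,0,0],[0.3,0,0,30,0,0,0],[0.3,0,0,30,0,0,0],[0.3,0,0,30,0,0,0],[0.3,0,0,20,0,0,0]]' 30
python3 -m handwheel '[[0.3,0,0,10,0,0,0],[0.3,0,0,0,0,0,0],[0.3,0,0,0,0,0,0]]'
python3 -m handwheel '[[-1,0,0,0,0,0,0],[-1,0,0,0,0,0,0],[-1,0,0,0,0,0,0],[-1,0,0,0,0,0,0],[-1,0,0,0,0,0,0]]' 30
python3 -m handwheel '[[-1,0,0,0,0,0,0],[-1,0,0,0,0,0,0],[-1,0,0,0,0,0,0],[-1,0,0,0,0,0,0],[-1,0,0,0,0,0,0]]'
```

```text
time: 4.9
tcp_pos: [0.5219, -0.2107, 0.0725]
tcp_rot: [-180.0, -0.0, 100.2]
force: [-0.5, -0.4, -0.1]
opening: 0.0555
time: 5.2
tcp_pos: [0.5229, -0.2132, 0.0648]
tcp_rot: [179.9, 0.1, 100.1]
force: [0.8, -0.1, 0.1]
opening: 0.0553
time: 5.7
tcp_pos: [0.5224, -0.2142, 0.0644]
tcp_rot: [179.9, 0.1, 100.0]
force: [-1.1, 0.8, 6.2]
opening: 0.0154
time: 6.2
tcp_pos: [0.5225, -0.2142, 0.0644]
tcp_rot: [179.9, 0.1, 100.0]
force: [-0.3, 0.2, 5.9]
opening: 0.0154
```

It gripped at 15.4 mm opening, so the cap is held. I'll lift it straight up.

```bash
python3 -m handwheel '[[-1,0,0,-5,0,0,0],[-1,0,0,-15,0,0,0],[-1,0,0,-20,0,0,0],[-1,0,0,-30,0,0,0],[-1,0,0,-30,0,0,0]]'
python3 -m handwheel '[[-1,0,0,-30,0,0,0],[-1,0,0,-30,0,0,0],[-1,0,0,-10,0,0,0],[-1,0,0,0,0,0,0],[-1,0,0,0,0,0,0]]'
python3 - <<'E'
from h import *
s=cv2.imread;im=r.get_image("side");t=r.get_image("top")
W=np.zeros((600,800,3),np.uint8)
W[:600,:480]=cv2.resize(im[150:300,220:340],(480,600),interpolation=cv2.INTER_CUBIC)
W[:300,490:790]=cv2.resize(t[180:240,290:350],(300,300),interpolation=cv2.INTER_CUBIC)
cv2.imwrite("pics/lift.png",W)
E
```

```text
time: 6.7
tcp_pos: [0.5213, -0.2134, 0.1649]
tcp_rot: [-180.0, -0.0, 100.0]
force: [0.0, -0.8, 0.9]
opening: 0.0152
time: 7.2
tcp_pos: [0.521, -0.2132, 0.2322]
tcp_rot: [-179.9, -0.1, 100.0]
force: [-0.4, 0.1, -1.3]
opening: 0.0151
```

View pics/lift.png

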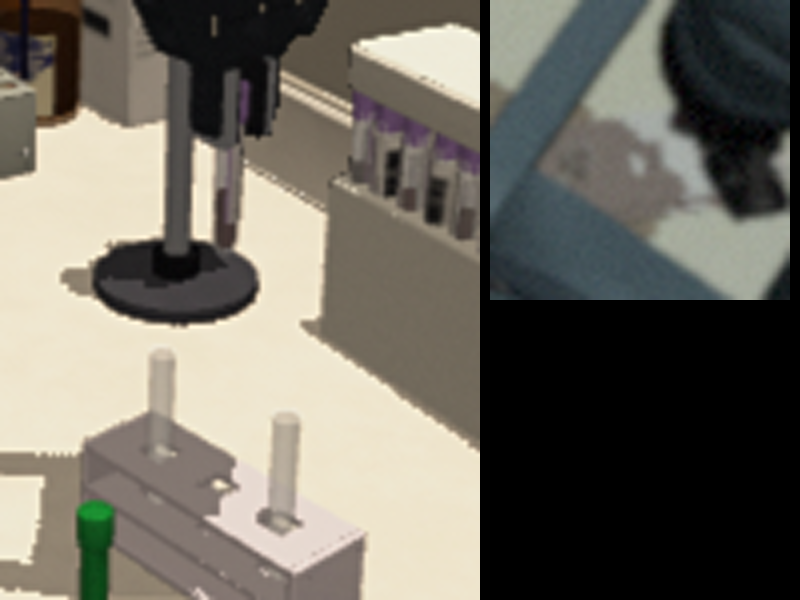

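The tube hangs clear and upright in the fingers, and both test tubes still stand in the rack. Next comes the lean; the script then gives the remaining shift.

```bash
python3 -m handwheel '[[-1,0,0,0,-0.0775,-0.035,0],[-1,0,0,0,-0.0775,-0.035,0],[-1,0,0,0,-0.0775,-0.035,0],[-1,0,0,0,-0.0775,-0.035,0],[-1,0,0,0,0,0,0]]'
python3 - <<'E'
from h import *
from scipy.spatial.transform import Rotation as Ro
s=r.get_state();R=Ro.from_euler("xyz",s["tcp_rot"],degrees=True).as_matrix()
print(R[:,2], (R.T@(np.array([.5127,.0994,.2285])-s["tcp_pos"])*1000).round(1))
E
```

```text
time: 7.8
tcp_pos: [0.5193, -0.2121, 0.2305]
tcp_rot: [162.3, 7.7, 98.7]
force: [-0.3, 0.3, 0.1]
opening: 0.0155
[ 0.32018732 -0.08003599 -0.94396733] [306.4  50.7 -25.1]
```

```bash
python3 -m handwheel '[[-1,20,3,-2,0,0,0],[-1,35,6,-3,0,0,0],[-1,35,6,-3,0,0,0],[-1,35,6,-3,0,0,0],[-1,35,6,-3,0,0,0]]'
python3 -m handwheel '[[-1,35,6,-3,0,0,0],[-1,35,6,-3,0,0,0],[-1,35,6,-3,0,0,0],[-1,26,4,-2,0,0,0],[-1,15,2,0,0,0,0]]'
python3 -m handwheel '[[-1,0,0,0,0,0,0],[-1,0,0,0,0,0,0],[-1,0,0,0,0,0,0],[-1,0,0,0,0,0,0],[-1,0,0,0,0,0,0]]'
python3 - <<'E'
from h import *
im=r.get_image("side");t=r.get_image("top");cv2.imwrite("pics/sideF.png",im);cv2.imwrite("pics/topF.png",t)
P=r.get_state()["tcp_pos"];u=proj("side",P);print(u,r.get_state()["time"])
W=np.zeros((600,800,3),np.uint8)
W[:540,:540]=cv2.resize(im[90:180,200:290],(540,540),interpolation=cv2.INTER_CUBIC)
a=np.clip(cv2.resize(t[95:195,180:245],(260,400),interpolation=cv2.INTER_CUBIC)*1.5,0,255);W[:400,540:]=a
cv2.imwrite("pics/fin.png",W)
E
```

```text
time: 8.3
tcp_pos: [0.5182, -0.0497, 0.2323]
tcp_rot: [162.3, 7.9, 98.7]
force: [0.9, 0.3, 1.1]
opening: 0.0157
time: 8.8
tcp_pos: [0.5152, 0.0996, 0.23]
tcp_rot: [162.3, 7.9, 98.8]
force: [0.8, 0.2, 0.2]
opening: 0.0158
time: 9.3
tcp_pos: [0.5154, 0.0967, 0.2305]
tcp_rot: [162.1, 7.9, 98.6]
force: [-0.1, 0.3, -0.2]
opening: 0.0154
[199.74499581 142.45197204] 9.4
```

View pics/fin.png

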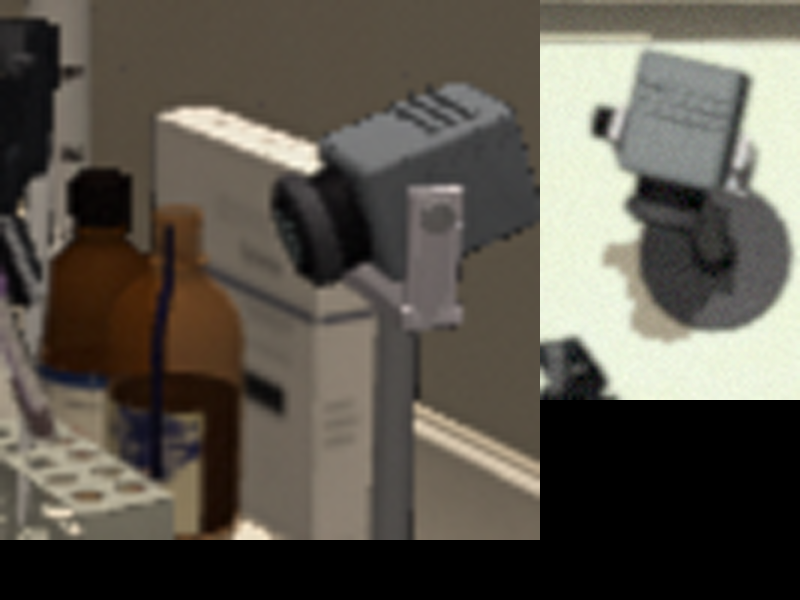

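The crop cut off the tube. I'll take a wider one, with the predicted tube bottom, middle and top and the focus line projected as dots.

```bash
python3 - <<'E'
from h import *
from scipy.spatial.transform import Rotation as Ro
im=cv2.imread("pics/sideF.png");t=cv2.imread("pics/topF.png");s=r.get_state();print(s["time"],s["tcp_pos"])
tz=Ro.from_euler("xyz",s["tcp_rot"],degrees=True).as_matrix()[:,2];M=s["tcp_pos"]+.0164*tz
p,tt=np.radians(-14.5),.34;d=np.array([-np.cos(tt)*np.cos(p),-np.cos(tt)*np.sin(p),-np.sin(tt)]);H=np.array([.674,.059,.27])
F=H+.171*d;print("M",M,"F",F,"err mm",(M-F)*1000,"axis err",np.arcsin(abs(tz@d)))
W=np.zeros((600,800,3),np.uint8)
def pan(n,im,x0,y0,k,w,h,g,ox,oy):
    a=np.clip(cv2.resize(im[y0:y0+h,x0:x0+w],None,fx=k,fy=k,interpolation=cv2.INTER_CUBIC)*g,0,255).astype(np.uint8)
    for P,c in((M+.042*tz,(0,255,0)),(M,(0,255,0)),(F,(0,0,255)),(H+.051*d,(0,0,255)),(H,(0,0,255))):
        u=(proj(n,P)-[x0,y0]+.4)*k;cv2.circle(a,tuple(int(v) for v in u),2,c,-1);print(n,proj(n,P))
    W[oy:oy+a.shape[0],ox:ox+a.shape[1]]=a
pan("side",im,170,85,5,120,100,1,0,0)
pan("top",t,170,95,2.2,80,120,1.6,610,0)
cv2.imwrite("pics/fin2.png",W)
E
```

```text
9.4 [0.51537776 0.09692681 0.23054904]
M [0.5206785  0.09556492 0.21508917] F [0.5179239  0.09936402 0.21297371] err mm [ 2.75459671 -3.79910668  2.11546725] axis err 0.00023936115549680968
side [208.337843  163.9858972]
side [202.20074281 148.6061455 ]
side [200.45713886 149.21082298]
side [246.50643399 129.82812908]
side [265.61707327 121.78423458]
top [203.07173001 197.51688249]
top [199.4710165 200.3176984]
top [197.93961688 201.59301882]
top [209.58340512 152.50060646]
top [214.65654657 131.11128305]
```

View pics/fin2.png

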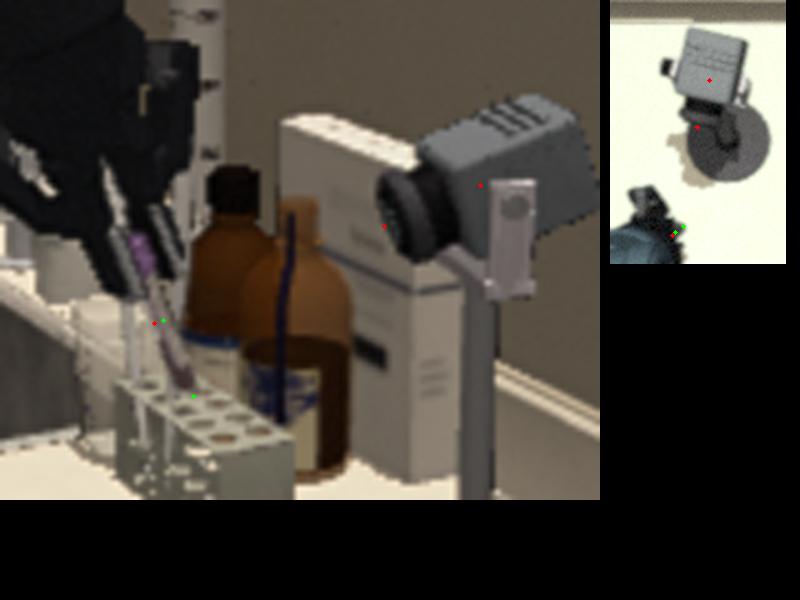

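The tube bottom appears at panel (186,388), about 4 mm from the prediction. The tube leans about 0.1 rad sideways in the grip, along the rack row, as it stood in its hole. The lens measures about 5 mm farther in +x than the model, consistently in three views. I'll correct both.

```bash
python3 -m handwheel '[[-1,0,3,0,0,-0.05,0],[-1,0,2.5,0,0,-0.05,0],[-1,0,0,0,0,0,0],[-1,0,0,0,0,0,0],[-1,0,0,0,0,0,0]]'
python3 - <<'E'
from h import *
from scipy.spatial.transform import Rotation as Ro
im=r.get_image("side");s=r.get_state();print(s["time"],s["tcp_pos"],s["opening"])
L=np.array([.633,.070,.2555]);p,tt=np.radians(-14.5),.34;d=np.array([-np.cos(tt)*np.cos(p),-np.cos(tt)*np.sin(p),-np.sin(tt)]);F=L+.12*d
up=np.array([-np.sin(tt)*np.cos(p),-np.sin(tt)*np.sin(p),np.cos(tt)])
k=6;x0,y0=175,105;a=cv2.resize(im[y0:y0+75,x0:x0+90],None,fx=k,fy=k,interpolation=cv2.INTER_CUBIC)
for P in(F+.042*up,F,F-.042*up,L):
    u=(proj("side",P)-[x0,y0]+.4)*k;print(u);cv2.circle(a,tuple(int(v) for v in u),2,(0,0,255),-1)
cv2.imwrite("pics/fin3.png",a)
E
```

```text
time: 9.9
tcp_pos: [0.5203, 0.0984, 0.2321]
tcp_rot: [161.8, 13.3, 96.9]
force: [-0.5, 0.0, 0.7]
opening: 0.0156
9.95 [0.52039556 0.09825475 0.23216478] 0.01530451261924312
[130.94101868 164.87033288]
[168.8918697  260.24939551]
[205.52903186 352.32686127]
[444.69210265 144.18885099]
```

View pics/fin3.png

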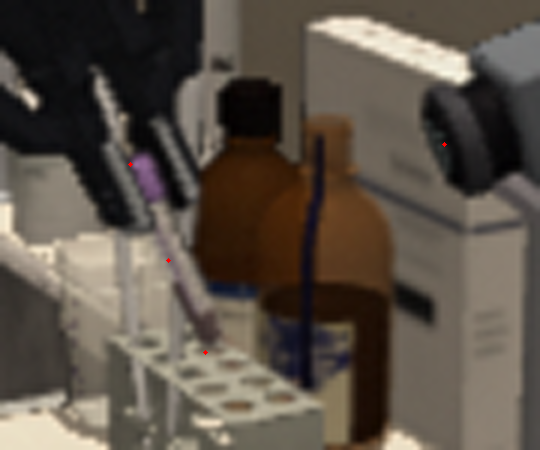

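The tube now runs from (142,155) to (212,343). The predicted focus line is (131,165) to (205,352), so the lean matches within about 0.03 rad and the offset is about 5 mm. I'll make one small nudge, check for stillness, then hand in.

```bash
python3 -m handwheel '[[-1,0,-2.5,2.5,0,0,0],[-1,0,0,0,0,0,0],[-1,0,0,0,0,0,0],[-1,0,0,0,0,0,0],[-1,0,0,0,0,0,0]]'
python3 -m handwheel '[[-1,0,0,0,0,0,0],[-1,0,0,0,0,0,0],[-1,0,0,0,0,0,0],[-1,0,0,0,0,0,0],[-1,0,0,0,0,0,0]]'
python3 - <<'E'
from plant import r
import numpy as np
s=r.get_state();print(s["time"],s["opening"],s["tcp_pos"],np.abs(s["qvel"]).max());print(r.finish_job())
E
```

```text
time: 10.45
tcp_pos: [0.519, 0.0976, 0.2292]
tcp_rot: [161.8, 13.3, 96.9]
force: [-0.4, -0.5, 0.8]
opening: 0.0152
time: 10.95
tcp_pos: [0.5189, 0.0977, 0.229]
tcp_rot: [161.8, 13.3, 96.9]
force: [-0.6, -0.3, -0.6]
opening: 0.0155
10.95 0.01546718308959254 [0.51891121 0.09766846 0.22901867] 0.07571531749043048
the job is handed in; nothing more can be done
None
```

I took the capped tube from the rack's middle hole and handed the job in at 10.95 s. The arm was gripping the tube in front of the lens, cap up and leaning about 0.34 rad away from the camera. No verdict is reported.

**What the last checks showed:**
- **Grip and stillness:** the gripper held at a 15.5 mm opening with 30 N set. Joint speeds were below 0.1°/s.
- **Position and lean:** in the last side picture the tube's middle was about 5 mm from my estimate of the focus, and its lean matched within about 0.03 rad. I then nudged it about 3 mm closer and took no further picture.
- **Rack and camera:** both test tubes were standing just after the lift. The camera looked unmoved in the last pictures.

**What disagreed or stayed uncertain:**
- **Lens position:** the point measured from two pictures lay about 5 mm from the one worked out from the stand and hinge, so I used the measured one. Its two sight lines each missed it by about 3 mm.
- **Head tilt:** most edges gave 0.33 to 0.38 rad, but one edge in the wrist view gave 0.64 and I set it aside.
- **Sideways lean:** the tube leaned about 0.1 rad sideways in the grip. I corrected that, but checked it only in the side view, where the lean shows up about half as strongly.

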